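# Turn a tray of specimen pucks over onto a second tray

### The job

The full tray in the turnover stand holds two round resin pucks with specimens that must be looked at from their other side. Cap it with the empty tray of the same size, which lies face down on the bench among trays of other sizes, pressing it down until both end catches snap over it; then swing the crank up and over to its other stop, so that both pucks lie upside down in the second tray, with the first tray still capped over them, and let go.

Things in the scene. Friction and masses are not known exactly. Their poses are not given: they have to be found in the camera images.
- empty_tray: Cap: white tray, 56 (x) x 110 (y) x 16 mm high, 6 mm walls, 4 mm floor, divider across the middle, about 90 g, face down on the bench. Origin: centre of its rim, now on the bench; z points out of its floor side (up now, down when turned over). Either way round fits. Pinch it mid-length, across 56 mm. Two other face-down trays, 56 x 70 and 84 x 110 mm, do not fit; the places vary.
- full_tray: The same tray, loose, open side up in the stand's cradle, a puck in each pocket. Origin: centre of its underside, 54 mm above the bench; z up, y along the axle. Cap seated rim on rim: its origin at z 16, its top at z 32 mm. Corner guides at y +-41..53 mm, up to z 41 mm, leave the cap 4 mm free to each side and flare at the top; the long sides between them are free for fingers.
- cap_seat (a point): Centre of the seated cap's top, between two black spring catches at the cradle's ends (origin on the full tray's z axis, 32 mm up; same axes). Catches: 18 mm wide, 25 mm above it, slippery 45 degree slopes; the cap may be 5 mm off in y. A push of about 10 N down drives the cap past both; their hooks then stand 1 mm over its top, 9 mm in from its ends, and hold it at any attitude.
- cradle (a joint): Angle of the cradle about the level axle (rad): 0 at the start, at one stop, crank on the robot's side; 3.14 turned right over, at the other stop. Friction about 0.2 N m: it stays where it is left. The axle runs along the full tray's y, 70 mm above the bench (16 mm above the full tray's origin).
- crank_pin (a point): Grip point: middle of the crank's free black round pin, 12 mm diameter, 58 mm long, parallel to the axle and 55 mm from it; at the start at x -55, y -145, z +16 mm in the full tray's frame, 70 mm above the bench. It swings from -x up over the top to +x and the same height; it may turn between the fingers. The crank arm begins 30 mm from this point, towards the stand.
- puck_a: Specimen cast in a round puck of amber-brown resin, 30 mm diameter, 20 mm high, about 30 g, loose in the full tray's +y pocket, 8 mm proud of its rim; a pale oblong specimen shows in its upper face. Origin: centre of its underside; z up at the start, down when turned over.
- puck_b: The same, in the full tray's -y pocket.
There are look-alikes about, which are no part of the job. Leave any blue or green look-alike of the empty_tray alone.

How it is judged:
By the outcome, as a careful person would: the job done as asked, in the order asked, and still so for the second after the job is handed in, with the robot touching nothing.
It also fails if it takes over 64 s, if anything falls off the work surface, if the arm or the gripper's body presses on something with over 40 N, if the wrist force passes 120 N, or if a joint passes its speed limit or range.

### The arm

A 6-joint arm with a two-finger parallel gripper is mounted at the origin on the work surface. World frame = base frame: x ahead of the robot, y to its left, z up, the work surface at z = 0. Lengths are in mm, angles in rad, forces in N, time in s.
With the tool pointing down it reaches from about 350 to 975 mm from the base axis. Payload 7.1 kg.
Tool frame: the origin (TCP) lies on the front face of the gripper's body, between the roots of the fingers; the fingertips stand 80 mm ahead of it and the grasp point (between the pads) lies 61 mm ahead of it (env.tips_ahead is the distance from the TCP to the fingertips, in mm); z points along the fingers, y is the direction in which the jaws open and shut (so a half turn about z gives the same grasp; the last joint's range is limited). The gripper opens to 88 mm and grips with 3 to 60 N. Pads are 20 mm wide; open, the fingers measure 115 mm over their backs; the gripper's body (75 mm by 178 mm) begins 61 mm behind the grasp point.
Start: joints at [-1.238, 0.423, 1.63, -0, 1.089, -0.019], TCP at [215.384, -586.698, 302.675] pointing down, gripper open.
Joint ranges: [-3, 3], [-0.9, 2.11], [0.09, 2.58], [-1.31, 4.45], [0.11, 2.69], [-2.54, 2.54]. Speed limits (rad/s): [2.39, 2.39, 3.01, 3.14, 3.14, 3.14].

### API

Orientations are given as a unit quaternion [x, y, z, w].
In Python, from station import env, set_gripper, viewer, workorder gives the robot as it stands. Calls block until the motion is done:
- env.reach(position, orientation): joint-space move of the TCP to a pose.
- env.move_l(position, rot=None, rate=150, f_stop=None): straight line of the TCP; rot=None keeps the orientation; rate is the mean speed in mm/s. With f_stop (N) it stops when the force on the tool has changed by that much, and returns True; else False.
- env.move_joints(angles): joint-space move.
- set_gripper(opening): finger opening in mm; the grip force is fixed at half the most; returns when the fingers have stopped.
- env.hold(seconds).
- env.ik(position, orientation): joint angles nearest the present ones, or None.
- env.read_state(): the state.
- viewer.camera(name): name is "scene" or "top"; returns the picture (384x512x3 uint8, blue, green, red); there is no depth.
- viewer.camera_params(name): a dict with "fx", "fy", "cx", "cy" (pixels), "pose" (4x4, takes a point from camera to world coordinates). Camera axes: x right, y up, looking along -z (the intrinsics and any distortion apply to the point x, -y, -z); pixel columns grow to the right and rows downward; lengths in mm; the calibration is good to about 2 mm. A picture is of the moment at which its call begins. camera_params takes no time and is no camera call.
A pose or a line that the arm cannot do raises env.IKError and nothing moves.
- workorder.sign_off(): hands the job in, once; it reports no verdict.
The state is a dict: "time_s": time; "qpos": joint angles; "dq": joint speeds; "tau": joint torques, N m; "tool_pos": TCP position; "orientation": TCP orientation; "force": force on the tool from outside, world axes, zero at the start; "wrist_torque": the same for the moment, N m; "width": finger opening in mm.
Only numpy, scipy, OpenCV 4.12 (cv2) and the standard library are available. Lean on these libraries where they do the work, as an engineer would, in place of code of your own. Each camera call takes 0.05 s, during which the arm holds its last target.

## Working session

There is one attempt and no reset: what is moved stays moved. The work goes in short steps, each a Python script; the robot and the scene stay as the last script left them, time stands still between calls to the robot, and variables do not carry over. Pictures are saved under pics/ and viewed, and the job is handed in when it is done.

```bash
ls; mkdir -p pics; python3 - <<'E'
from station import env,viewer
import cv2,numpy as np
for n in("scene","top"):
    im=viewer.camera(n); cv2.imwrite(f"pics/{n}0.png",im); p=viewer.camera_params(n)
    print(n,{k:(np.round(v,3).tolist()) for k,v in p.items()})
    np.save(f"pics/{n}0.npy",im)
s=env.read_state();print(s)
E
```

```text
pics
scene {'fx': 402.577, 'fy': 402.577, 'cx': 257.583, 'cy': 197.652, 'pose': [[-0.616, -0.583, 0.529, 1017.468], [0.787, -0.471, 0.397, 337.549], [0.018, 0.662, 0.75, 863.054], [0.0, 0.0, 0.0, 1.0]]}
top {'fx': 462.554, 'fy': 462.554, 'cx': 258.101, 'cy': 187.665, 'pose': [[-0.005, 0.992, -0.125, 328.72], [-1.0, -0.007, -0.016, -87.123], [-0.017, 0.125, 0.992, 1170.329], [0.0, 0.0, 0.0, 1.0]]}
{'time_s': 0.1, 'qpos': array([-1.23800097e+00,  4.23739666e-01,  1.63058783e+00, -3.36666184e-05,
        1.08857233e+00, -1.89971491e-02]), 'dq': array([ 0.00044767, -0.00285606, -0.00199857, -0.00036865,  0.00020381,
        0.000874  ]), 'tau': array([ 1.91888489e-04, -5.45617318e+01, -2.74323803e+01,  6.45513064e-02,
        1.88368902e-02, -4.19320054e-05]), 'tool_pos': array([ 215.25977464, -586.36049657,  302.00492423]), 'orientation': array([ 9.84568521e-01,  1.74998288e-01, -1.16852549e-04, -6.43229503e-04]), 'force': array([-0.78736247,  0.22897771,  0.09779136]), 'wrist_torque': array([ 0.04382776, -0.01473337, -0.01195589]), 'width': 88.09528663331818}
```

View pics/scene0.png

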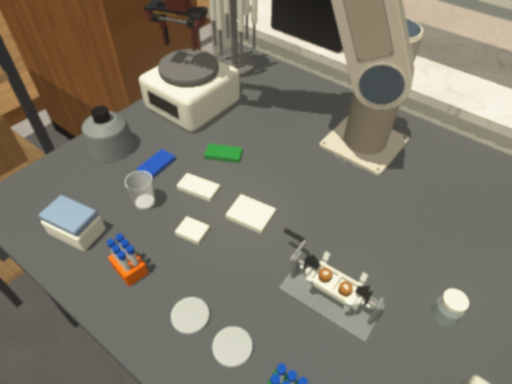

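View pics/top0.png

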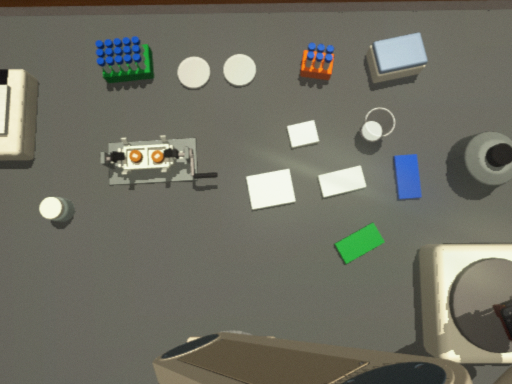

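Candidates in the top view: white (342,181), white (271,189), white (302,134), blue (407,176) and green (359,243). By its proportions, about 2:1, I pick (342,181). Next I'll measure it and check a close crop.

```bash
cat > h.py <<'E'
import numpy as np,cv2
from station import env,viewer,set_gripper,workorder
def ray(n,u,v):
    p=viewer.camera_params(n);T=np.array(p['pose'])
    d=np.array([(u-p['cx'])/p['fx'],-(v-p['cy'])/p['fy'],-1.]);return T[:3,3],T[:3,:3]@d
def onz(n,u,v,z):
    o,d=ray(n,u,v);return o+d*(z-o[2])/d[2]
def proj(n,P):
    p=viewer.camera_params(n);T=np.array(p['pose']);c=T[:3,:3].T@(np.asarray(P,float)-T[:3,3])
    return p['cx']+p['fx']*c[0]/-c[2],p['cy']-p['fy']*c[1]/-c[2]
def tri(pt,ps):
    A=np.zeros((3,3));b=np.zeros(3)
    for n,q in(("top",pt),("scene",ps)):
        o,d=ray(n,*q);d=d/np.linalg.norm(d);M=np.eye(3)-np.outer(d,d);A+=M;b+=M@o
    return np.linalg.solve(A,b)
E
python3 - <<'E'
from h import *
for n,z in(("top",16),("scene",16)):
    im=cv2.imread(f"pics/{n}0.png")
    hsv=cv2.cvtColor(im,cv2.COLOR_BGR2HSV)
    m=((hsv[...,1]<50)&(hsv[...,2]>(215))).astype(np.uint8)
    cs,_=cv2.findContours(m,cv2.RETR_EXTERNAL,cv2.CHAIN_APPROX_NONE)
    for c in cs:
        a=cv2.contourArea(c)
        if a<200 or a>3000: continue
        w=np.array([onz(n,*p[0],z)[:2] for p in c],np.float32)
        print(n,a,cv2.minAreaRect(c)[0],[np.round(x,3) for x in cv2.minAreaRect(w)])
    m2=cv2.inRange(hsv,(5,100,80),(20,255,255))
    cs,_=cv2.findContours(m2,cv2.RETR_EXTERNAL,cv2.CHAIN_APPROX_NONE)
    for c in cs:
        if 60<cv2.contourArea(c)<300:
            (u,v),r=cv2.minEnclosingCircle(c);print("amber",n,(u,v),r,onz(n,u,v,54+24))
t=cv2.imread("pics/top0.png");s=cv2.imread("pics/scene0.png")
def crop(im,x,y,w,h,k):return cv2.resize(im[y:y+h,x:x+w],None,fx=k,fy=k,interpolation=cv2.INTER_CUBIC)
cv2.imwrite("pics/c1.png",crop(t,95,130,130,60,6))
cv2.imwrite("pics/c2.png",crop(s,270,220,125,120,5))
cv2.imwrite("pics/c3.png",crop(t,240,110,190,160,4))
E
```

```text
top 1692.5 (474.84088134765625, 286.0240478515625) [array([ 230.672, -597.212]), array([193.334, 183.906]), np.float64(0.52)]
top 328.5 (50.0, 207.0) [array([429.554, 456.807]), array([51.56 , 50.577]), np.float64(89.631)]
top 1356.0 (270.4226379394531, 188.42074584960938) [array([472.728, -99.308]), array([ 83.106, 109.37 ]), np.float64(10.067)]
top 883.5 (341.7957763671875, 180.64901733398438) [array([ 490.833, -278.686]), array([ 54.915, 109.395]), np.float64(12.913)]
top 294.0 (145.53277587890625, 156.05690002441406) [array([558.123, 218.116]), array([ 58.087, 116.4  ]), np.float64(2.929)]
top 221.5 (372.0, 129.5) [array([ 621.623, -359.045]), array([40.576, 44.523]), np.float64(88.054)]
top 527.5 (302.6470947265625, 133.08824157714844) [array([ 614.169, -182.619]), array([54.982, 68.882]), np.float64(12.747)]
top 984.0 (11.132743835449219, 111.00885009765625) [array([681.197, 571.128]), array([ 48.876, 219.141]), np.float64(89.67)]
top 675.5 (193.25003051757812, 71.25000762939453) [array([781.709,  99.108]), array([78.094, 78.496]), np.float64(45.97)]
top 681.0 (239.0, 69.5) [ar
[... 1180 characters left out ...]
.522, -0.862]), array([217.807,  71.764]), np.float64(78.053)]
scene 916.0 (181.52603149414062, 87.17044067382812) [array([ 130.189, -709.093]), array([225.744, 266.316]), np.float64(2.161)]
scene 793.0 (296.02294921875, 38.44050979614258) [array([-435.689, -621.668]), array([674.608, 207.903]), np.float64(67.784)]
amber scene (345.1875, 288.09375) 7.140229225158691 [550.13059261 232.1305434   78.        ]
amber scene (324.4189147949219, 274.4639587402344) 7.027317047119141 [549.46111399 178.65197827  78.        ]
amber scene (170.0, 14.5) 17.356653213500977 [ -128.71112236 -1021.08306662    78.        ]
amber scene (199.0, 3.5) 9.65670394897461 [ -289.28320509 -1002.3427171     78.        ]
```

View pics/c1.png

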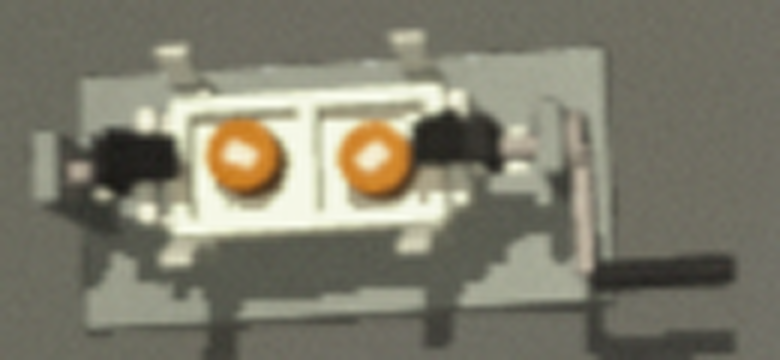

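View pics/c2.png

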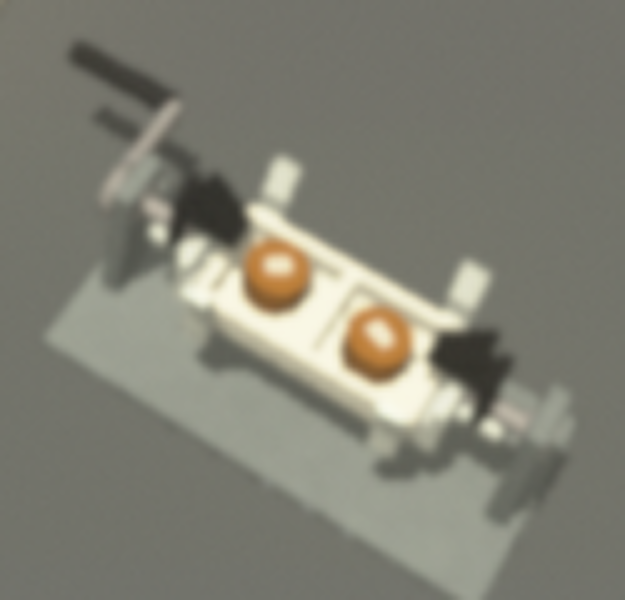

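View pics/c3.png

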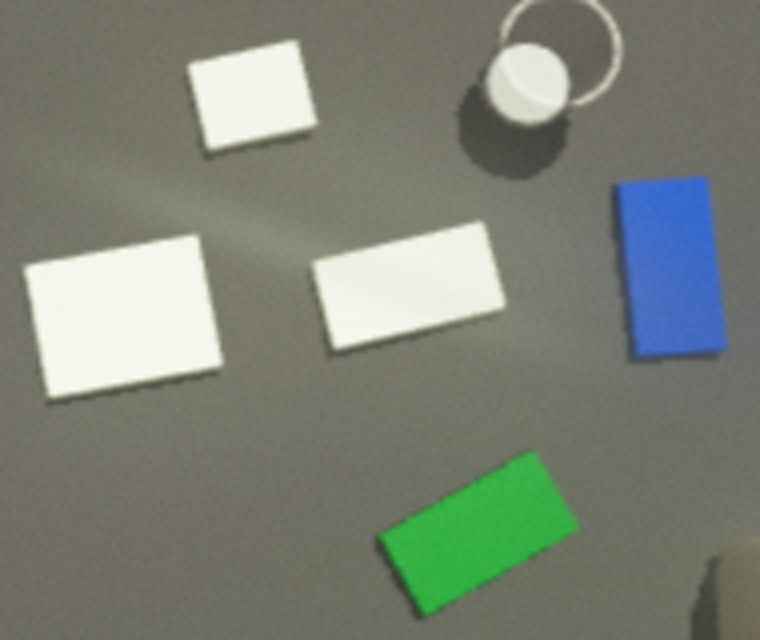

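The crop (c3) confirms that the white 56x110 tray at top pixel (342,181) is the right one, with yaw about 12.8°. Next I'll refine the stand pose from the rim edges and the pin.

```bash
python3 - <<'E'
from h import *
def crop(im,x,y,w,h,k,f):
    c=cv2.resize(im[y:y+h,x:x+w],None,fx=k,fy=k,interpolation=cv2.INTER_CUBIC)
    for i in range(0,w,5):
        cv2.line(c,(i*k,0),(i*k,6),(0,0,255),1); 
        if i%10==0: cv2.putText(c,str(x+i),(i*k,18),0,.4,(0,0,255))
    for i in range(0,h,5):
        cv2.line(c,(0,i*k),(6,i*k),(0,0,255),1)
        if i%10==0: cv2.putText(c,str(y+i),(8,i*k+4),0,.4,(0,0,255))
    cv2.imwrite(f,c)
t=cv2.imread("pics/top0.png");s=cv2.imread("pics/scene0.png")
crop(t,115,138,66,40,12,"pics/d1.png")
crop(s,305,250,66,50,12,"pics/d2.png")
# pin ends
for n,im,roi in(("top",t,(190,165,30,20)),("scene",s,(280,222,32,32))):
    x,y,w,h=roi; g=cv2.cvtColor(im[y:y+h,x:x+w],cv2.COLOR_BGR2GRAY)
    m=(g<50).astype(np.uint8)
    cs,_=cv2.findContours(m,cv2.RETR_EXTERNAL,cv2.CHAIN_APPROX_NONE);c=max(cs,key=cv2.contourArea)
    r=cv2.minAreaRect(c);print(n,np.array(r[0])+[x,y],r[1:],[np.round(onz(n,*(q+[x,y]),70),1) for q in cv2.boxPoints(r)],onz(n,*(np.array(r[0])+[x,y]),70))
E
```

```text
top [205.  175.5] ((3.0, 22.0), 90.0) [array([502.2,  85.3,  70. ]), array([501.8,  32.2,  70. ]), array([494.5,  32.1,  70. ]), array([494.9,  85.3,  70. ])] [498.37515064  58.71235806  70.        ]Traceback (most recent call last):
  File "<stdin>", line 18, in <module>
ValueError: max() iterable argument is empty
```

View pics/d1.png

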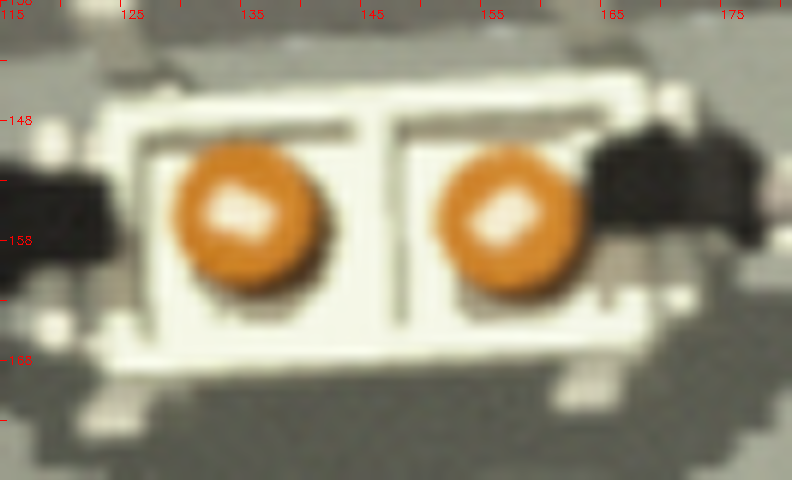

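View pics/d2.png

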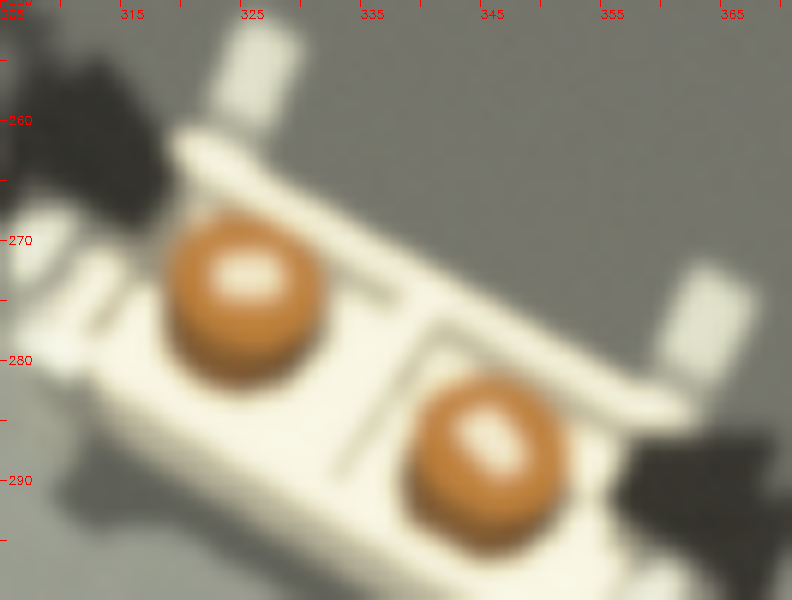

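```bash
python3 - <<'E'
from h import *
def P(n,x0,y0,k,a,b,z): return onz(n,(a+.5)/k-.5+x0,(b+.5)/k-.5+y0,z)[:2]
cor={"top":np.array([.65,-1.35])*-1,"scene":np.array([-.65,1.35])*-1}
yaws=[]
for nm,n,x0,y0,pts in (("rim +x corners","top",115,138,[(105,100),(645,68)]),("rim -x corners","scene",305,250,[(697,425),(175,125)])):
    a,b=[P(n,x0,y0,12,*p,70)+cor[n] for p in pts]; d=a-b
    print(nm,a,b,"len",np.hypot(*d),"yaw",np.degrees(np.arctan2(-d[0],d[1])),"mid",(a+b)/2)
a,b=[P("top",115,138,12,*p,95)+cor["top"] for p in[(112,412),(588,388)]];print("guides -x top",a,b,(a+b)/2)
a,b=[P("scene",305,250,12,*p,95)+cor["scene"] for p in[(708,310),(258,72)]];print("guides -x scene",a,b,(a+b)/2,np.hypot(*(a-b)))
print("pin top",[P("top",95,130,6,*p,70)+cor["top"] for p in[(735,267),(598,272)]])
print("pin scene",[P("scene",270,220,5,*p,70)+cor["scene"] for p in[(75,50),(172,99)]])
a,b=tri((157.4,156.4),(324.4,274.5)),tri((135.7,155.7),(345.2,288.1));print("pucks",a,b,(a+b)/2)
E
```

```text
rim +x corners [572.37146136 260.35064216] [577.99254397 150.38073042] len 110.11347809503302 yaw 2.9261118416407776 mid [575.18200266 205.36568629]
rim -x corners [514.9926055  256.16297943] [520.14599027 145.69473963] len 110.58837813704926 yaw 2.670933157172068 mid [517.56929789 200.92885953]
guides -x top [504.07920595 249.13432914] [508.10011167 155.05597223] [506.08965881 202.09515069]
guides -x scene [508.58295767 248.98673291] [516.01181891 157.66797459] [512.29738829 203.32735375] 91.62043222963622
pin top [array([500.94613184,  30.90360612]), array([499.35582118,  86.06037798])]
pin scene [array([498.85269741,  32.13406286]), array([493.49615652,  85.8327679 ])]
pucks [545.59010526 176.02404952  70.17532796] [547.25206524 229.4807312   71.2308294 ] [546.42108525 202.75239036  70.70307868]
```

Stand centre is about (546.4, 204.3) with yaw about 2.8°; the rim, guides and pin agree within about 3 mm. Next is the grasp.

```bash
cat >> h.py <<'E'
from scipy.spatial.transform import Rotation as Ro
def down(yawdeg):
    a=np.radians(yawdeg);c,s=np.cos(a),np.sin(a)
    R=np.array([[-s,c,0],[c,s,0],[0,0,-1.]]).T
    q0=Ro.from_matrix(R);q1=q0*Ro.from_euler('z',np.pi)
    return q0.as_quat(),q1.as_quat()
def best(pos,yaw):
    q=env.read_state()['qpos'];o=[]
    for r in down(yaw):
        j=env.ik(pos,r)
        if j is not None:o.append((np.abs(np.array(j)-q).max(),r))
    return min(o,key=lambda t:t[0])[1]
def st(m=""):
    s=env.read_state();print(m,"t%.2f"%s['time_s'],np.round(s['tool_pos'],1),"F",np.round(s['force'],1),"w%.1f"%s['width']);return s
YAW=2.8;C=np.array([546.4,204.3,54.])
def W(p):
    a=np.radians(YAW);c,s=np.cos(a),np.sin(a);return C+np.array([c*p[0]-s*p[1],s*p[0]+c*p[1],p[2]])
E
python3 - <<'E'
from h import *
P=np.array([490.2,-277.4,0])
r=best(P+[0,0,200],12.8);env.reach(P+[0,0,200],r);st()
print(env.move_l(P+[0,0,83],rate=120,f_stop=8));st("down")
set_gripper(45);st("grip")
env.move_l(P+[0,0,200],rate=120);st("lift")
for n in("scene","top"):cv2.imwrite(f"pics/{n}1.png",viewer.camera(n))
E
```

```text
t1.68 [ 490.1 -278.3  200.3] F [-0.2  0.3  0.5] w87.6
False
down t2.80 [ 490.6 -277.7   83.6] F [0.2 0.2 0.8] w87.7
grip t3.40 [ 490.2 -277.4   83.2] F [-0.7 -0.3  3.7] w55.6
lift t4.53 [ 489.8 -277.1  199.3] F [-0.1  0.6 -1.3] w55.7
```

```bash
python3 - <<'E'
import cv2,numpy as np
a=cv2.imread("pics/scene1.png")[60:260,100:330];b=cv2.imread("pics/top1.png")[80:280,230:460]
cv2.imwrite("pics/e1.png",np.vstack([np.hstack([cv2.resize(i,(400,348)) for i in(a,b)])]))
E
```

```text
(no output)
```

View pics/e1.png

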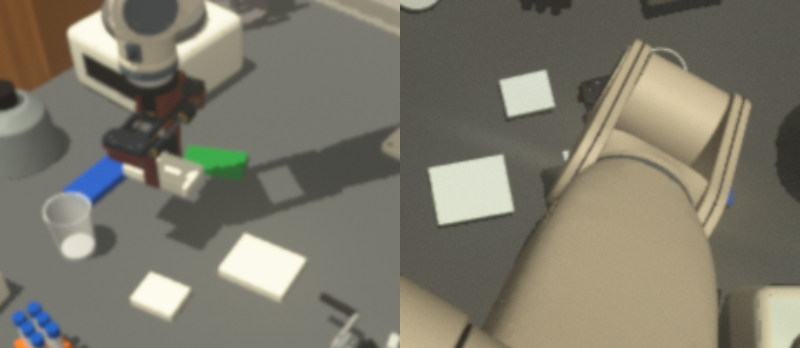

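The scene view (about 170,170 in the left crop) shows the cap held across its middle. Carrying it over the stand.

```bash
python3 - <<'E'
from h import *
T=W([0,0,0]);T[2]=260
r=best(T,YAW);env.reach(T,r);st()
T[2]=215;env.move_l(T,rate=120);env.hold(.2);st()
for n in("scene","top"):
    im=viewer.camera(n);cv2.imwrite(f"pics/{n}2.png",im)
a=cv2.imread("pics/scene2.png")[200:350,260:410]
b=cv2.imread("pics/top2.png")[110:230,85:235]
b=cv2.resize(b,(400,320));b=cv2.copyMakeBorder(b,0,80,0,0,0)
cv2.imwrite("pics/e2.png",np.hstack([cv2.resize(a,(400,400),interpolation=cv2.INTER_CUBIC),b]))
E
```

```text
t6.40 [546.6 203.5 259.8] F [-0.8 -0.  -1.9] w55.6
 t7.12 [546.9 204.4 215.9] F [-0.1  0.8 -0.4] w55.9
```

View pics/e2.png

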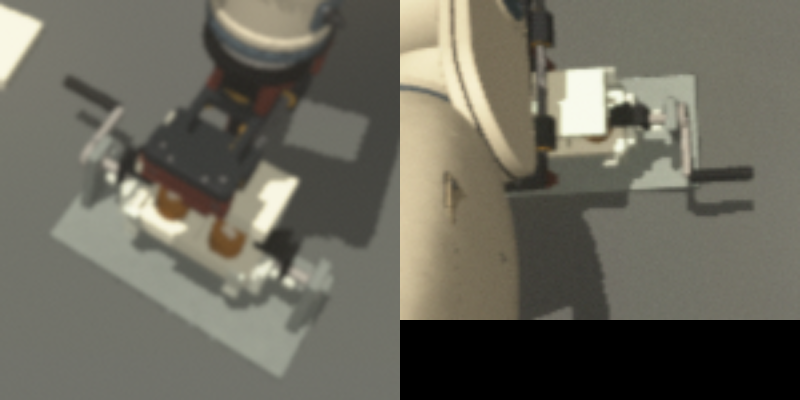

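```bash
python3 - <<'E'
from h import *
b=cv2.imread("pics/top2.png");a=cv2.imread("pics/scene2.png")
s=env.read_state();tz=s['tool_pos'][2]
def dr(im,n,pts,x,y,w,h,k):
    c=cv2.resize(im[y:y+h,x:x+w],None,fx=k,fy=k,interpolation=cv2.INTER_CUBIC)
    for p,col in pts:
        u,v=proj(n,p);cv2.circle(c,(int((u+.5-x)*k),int((v+.5-y)*k)),3,col,-1)
    return c
pts=[]
for sx in(-28,28):
    for sy in(-55,55):
        p=W([sx,sy,0]);p[2]=tz-83+16;pts.append((p,(0,0,255)))
        p=W([sx,sy,0]);p[2]=70;pts.append((p,(255,0,0)))
for sy in(-116,-174):pts.append((W([-55,sy,16]),(0,255,0)))
cv2.imwrite("pics/e3.png",np.hstack([dr(b,"top",pts,135,120,66,66,6),dr(a,"scene",pts,295,230,80,80,5)[:396]]))
E
```

```text
(no output)
```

View pics/e3.png

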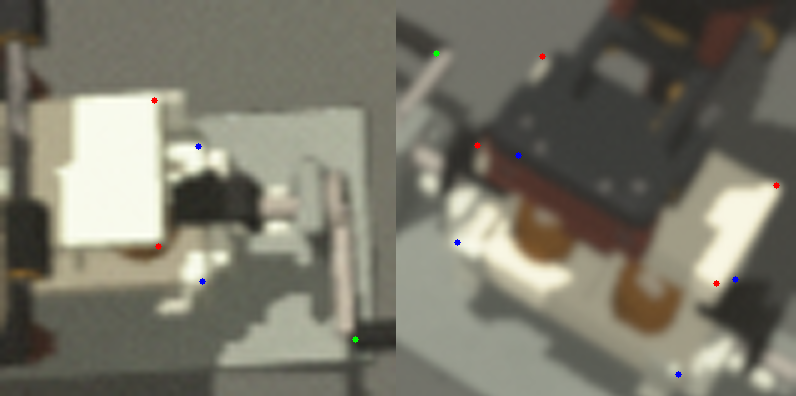

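```bash
python3 - <<'E'
from h import *
for p in((162.5,96.5),(166.5,245)):print(onz("top",p[0]/6-.5+135,p[1]/6-.5+120,149))
for p in((778-396,185),(718-396,285)):print(onz("scene",p[0]/5-.5+295,p[1]/5-.5+230,149))
for q in((28,-55),(-28,-55),(28,55),(-28,55)):print(q,W([*q,0])[:2])
E
```

```text
[578.47464669 147.6670935  149.        ]
[521.48940768 144.97229462 149.        ]
[515.44391225 258.39012463 149.        ]
[572.19088062 261.31239454 149.        ]
(28, -55) [577.05330918 150.733456  ]
(-28, -55) [521.12016549 147.99786889]
(28, 55) [571.67983451 260.60213111]
(-28, 55) [515.74669082 257.866544  ]
```

Cap and stand agree within about 1.5 mm in both views, so I'm lowering and pressing.

```bash
python3 - <<'E'
from h import *
T=W([0,0,0])
T[2]=185;print(env.move_l(T,rate=80,f_stop=12));st()
for z in(175,168,162,158,155,153,151.5):
    T[2]=z;x=env.move_l(T,rate=30,f_stop=30);s=st(z)
    if x: print("stop");break
E
```

```text
False
 t7.75 [546.1 204.2 184.2] F [-0.3  0.2 -0.3] w55.9
175 t8.23 [546.4 204.3 175. ] F [-0.2  0.4 -0.4] w55.7
168 t8.62 [546.  204.2 167.5] F [ 0.2  1.  -2. ] w55.8
162 t8.97 [546.2 204.2 161.7] F [-0.9 -0.4 -0.8] w55.9
158 t9.25 [546.3 204.2 157.8] F [-0.3 -0.4 -1.2] w55.9
155 t9.50 [546.2 204.2 154.6] F [ 0.3 -0.4 -3.6] w55.8
153 t9.75 [546.5 204.4 153.2] F [-0.2  0.4  0.6] w55.6
151.5 t10.00 [546.5 204.4 153.1] F [-4.  -1.1 15. ] w55.4
```

```bash
python3 - <<'E'
from h import *
T=W([0,0,0])
T[2]=149;print(env.move_l(T,rate=20,f_stop=20));st("push")
set_gripper(75);st("open")
T[2]=260;env.move_l(T,rate=150)
U=W([-60,-330,0]);U[2]=300
env.reach(U,best(U,YAW));st()
for n in("scene","top"):cv2.imwrite(f"pics/{n}3.png",viewer.camera(n))
a=cv2.imread("pics/scene3.png")[225:335,275:385]
b=cv2.imread("pics/top3.png")[130:200,90:220]
b=cv2.resize(b,(430,232),interpolation=cv2.INTER_CUBIC);b=cv2.copyMakeBorder(b,0,128,0,0,0)
cv2.imwrite("pics/e4.png",np.hstack([cv2.resize(a,(360,360),interpolation=cv2.INTER_CUBIC),b]))
E
```

```text
True
push t10.21 [546.5 204.5 152.1] F [ 0.1 -0.7  5.1] w55.4
open t10.72 [546.  204.3 151.3] F [ 0.2  0.5 -0.4] w75.0
 t12.88 [ 502.8 -127.6  299.7] F [ 0.2  0.3 -0.5] w75.0
```

View pics/e4.png

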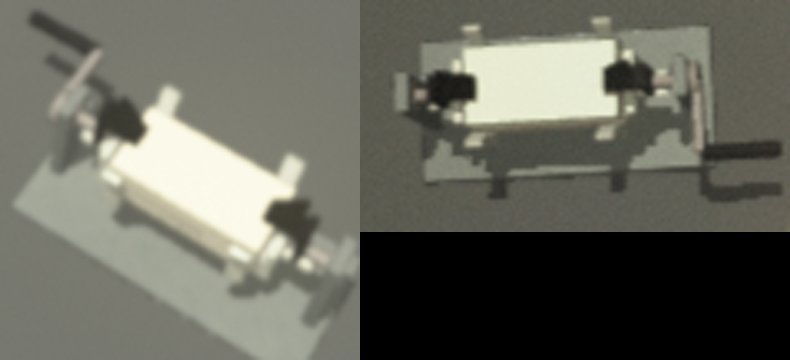

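Views show the cap sitting level in the guides, with both black catches overlapping its ends. To check the snap, I'll press on top with closed fingers; the contact height also tells.

```bash
python3 - <<'E'
from h import *
set_gripper(0)
print("tips",env.tips_ahead)
T=W([0,0,0]);T[2]=230;env.reach(T,best(T,YAW))
T[2]=172;print(env.move_l(T,rate=120,f_stop=15));st()
for y in(0,25,-25):
    T=W([0,y,0]);T[2]=173;env.move_l(T,rate=80)
    T[2]=158;print(y,env.move_l(T,rate=20,f_stop=24));st()
    env.hold(.1);st("held")
T[2]=200;env.move_l(T,rate=120)
E
```

```text
tips 80.0
False
 t16.08 [546.8 204.  172.3] F [0.6 0.2 0.7] w0.5
0 True
 t16.81 [546.6 204.4 166.3] F [-0.7 -0.9  8.8] w0.6
held t16.91 [546.6 204.4 166.3] F [-1.7 -0.5  7.7] w0.6
25 True
 t17.86 [545.4 229.1 166.3] F [-2.  -0.9  8.5] w0.7
held t17.96 [545.3 229.1 166.3] F [-2.1 -0.5  8.4] w0.3
-25 True
 t19.22 [547.7 179.7 166.3] F [-2.  -0.1  7.7] w0.4
held t19.32 [547.7 179.7 166.3] F [-2.5 -1.3  8.7] w0.6
```

The cap top is at 86.3 mm at the centre and at ±25 mm in y, so it is seated level and took 24 N. Now the crank.

```bash
python3 - <<'E'
from h import *
P=np.array([498.3,57.5,220])
env.reach(P,best(P,YAW));set_gripper(44);st()
P[2]=131;print(env.move_l(P,rate=120,f_stop=8));st("at")
set_gripper(5);st("grip");env.hold(.2);st()
cv2.imwrite("pics/g.png",viewer.camera("scene"))
a=cv2.imread("pics/g.png")[200:320,250:370];cv2.imwrite("pics/g1.png",cv2.resize(a,None,fx=4,fy=4))
E
```

```text
t21.17 [498.3  57.5 220. ] F [ 0.8 -0.3  0.4] w43.6
False
at t22.06 [498.7  57.5 131.4] F [-0.   0.3 -0.5] w44.3
grip t22.68 [497.5  57.5 131. ] F [-4.3 -0.3  3.5] w11.3
 t22.88 [497.5  57.4 130.8] F [-6.1 -0.3  4. ] w11.3
```

View pics/g1.png

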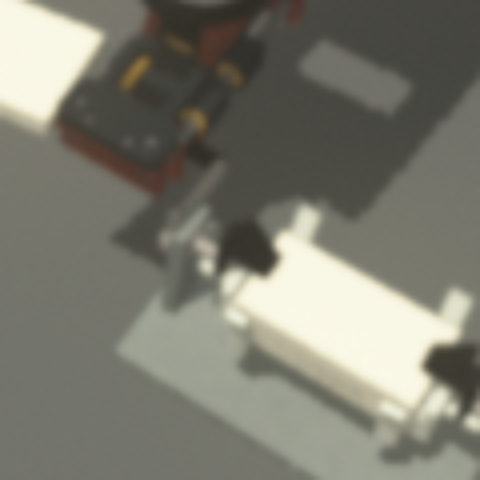

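```bash
python3 - <<'E'
from h import *
p0=np.array([497.2,57.5,131.]);a=np.radians(YAW);u=np.array([np.cos(a),np.sin(a),0]);A=p0+55*u
for d in range(10,181,10):
    t=np.radians(d);x=env.move_l(A+55*(-np.cos(t)*u+np.sin(t)*np.array([0,0,1])),rate=60,f_stop=45)
    s=st(d)
    if x: print("STOP");break
E
```

```text
10 t23.23 [498.2  57.5 141. ] F [-2.2 -1.   2. ] w11.3
20 t23.54 [500.4  57.6 150.4] F [-4.5 -2.   2.7] w11.3
30 t23.85 [504.   57.8 159. ] F [-6.4 -1.2  3.2] w11.2
40 t24.16 [508.6  58.  166.8] F [-9.9 -0.8  6.5] w11.1
50 t24.47 [513.9  58.3 173.4] F [-15.2  -1.5   9.3] w11.4
60 t24.77 [519.7  58.5 178.8] F [-22.8  -3.1  18.6] w11.2
70 t25.08 [529.8  59.  184.1] F [-21.9  -1.   25.5] w11.1
80 t25.39 [542.2  59.6 187. ] F [-10.9  -1.9  16.1] w10.9
90 t25.70 [552.6  60.1 187.6] F [-6.2 -1.6 10.3] w11.6
100 t26.01 [562.3  60.5 186.5] F [-3.4 -1.4  5.5] w11.0
110 t26.32 [571.4  60.9 183.6] F [-3.1 -2.2  3.1] w11.2
120 t26.62 [580.   61.3 179.1] F [-3.1 -2.9  1.2] w11.1
130 t26.93 [587.7  61.7 173.3] F [-1.3 -2.3  0. ] w11.4
140 t27.24 [594.3  62.  166.1] F [-1.9 -3.  -2.4] w11.1
150 t27.55 [599.5  62.4 158.3] F [-2.7 -3.9 -2.1] w11.2
160 t27.86 [603.5  62.6 149.6] F [-3.5 -3.9 -1. ] w11.3
170 t28.17 [606.1  62.7 140.4] F [-3.3 -4.5 -2.9] w11.4
180 t28.48 [607.2  62.8 131. ] F [-2.8 -3.5 -2.2] w11.5
```

```bash
python3 - <<'E'
from h import *
p=env.read_state()['tool_pos'].copy();p[2]-=8
print(env.move_l(p,rate=25,f_stop=15));st("press");env.hold(.2);st()
cv2.imwrite("pics/s5.png",viewer.camera("scene"))
a=cv2.imread("pics/s5.png")[200:340,250:400];cv2.imwrite("pics/s5c.png",cv2.resize(a,None,fx=4,fy=4))
E
```

```text
True
press t28.76 [607.3  62.8 127. ] F [-0.9 -0.2  3.7] w10.9
 t28.96 [607.3  62.8 127. ] F [0.5 1.4 5.6] w11.2
```

View pics/s5c.png

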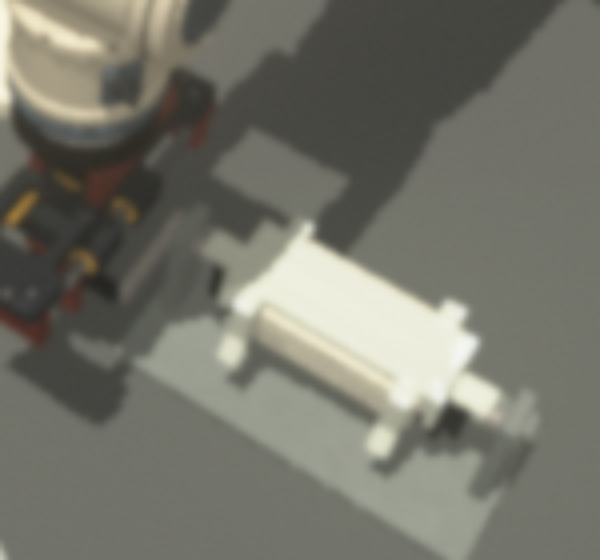

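```bash
python3 - <<'E'
from h import *
set_gripper(44);p=env.read_state()['tool_pos'].copy();p[2]=230;env.move_l(p,rate=120);st()
U=W([-60,-400,0]);U[2]=300;env.reach(U,best(U,YAW));st()
for n in("scene","top"):cv2.imwrite(f"pics/{n}6.png",viewer.camera(n))
a=cv2.imread("pics/scene6.png")[225:335,275:385]
b=cv2.imread("pics/top6.png")[120:200,90:220]
b=cv2.resize(b,(430,265),interpolation=cv2.INTER_CUBIC);b=cv2.copyMakeBorder(b,0,95,0,0,0)
cv2.imwrite("pics/e6.png",np.hstack([cv2.resize(a,(360,360),interpolation=cv2.INTER_CUBIC),b]))
E
```

```text
t30.73 [604.8  62.  229.2] F [0.2 1.1 1.3] w43.9
 t31.83 [ 506.3 -197.5  299.6] F [ 0.2 -0.3  0.4] w43.8
```

View pics/e6.png

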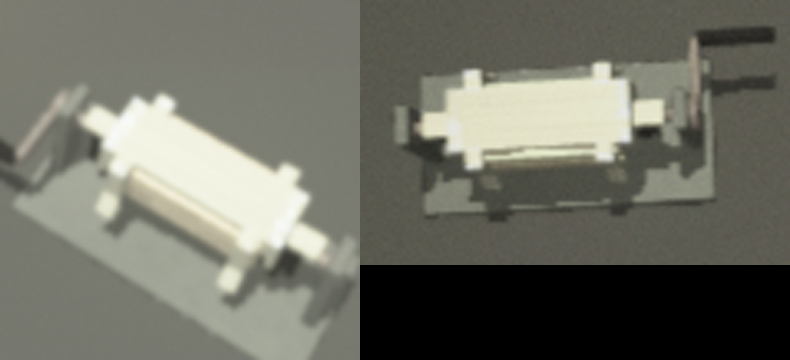

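The top view shows the cradle turned over, with the crank pin on the +x side (crop 737,36). I'll press gently on top of the pin with closed fingers to confirm it is at the stop.

```bash
python3 - <<'E'
from h import *
set_gripper(0)
P=np.array([607.2,62.8,220.]);env.reach(P,best(P,YAW))
P[2]=165;env.move_l(P,rate=120);st()
P[2]=148;print(env.move_l(P,rate=20,f_stop=12));st("touch");env.hold(.2);st()
P[2]=230;env.move_l(P,rate=120)
U=W([-60,-400,0]);U[2]=300;env.reach(U,best(U,YAW));st()
for n in("scene","top"):cv2.imwrite(f"pics/{n}7.png",viewer.camera(n))
a=cv2.imread("pics/scene7.png")[225:335,265:375]
b=cv2.imread("pics/top7.png")[120:200,90:220]
b=cv2.resize(b,(430,265),interpolation=cv2.INTER_CUBIC);b=cv2.copyMakeBorder(b,0,95,0,0,0)
cv2.imwrite("pics/e7.png",np.hstack([cv2.resize(a,(360,360),interpolation=cv2.INTER_CUBIC),b]))
E
```

```text
t34.45 [607.5  62.3 165.3] F [0.4 0.1 0.2] w0.7
True
touch t35.01 [607.4  62.9 156.2] F [-2.   0.1  8.7] w0.8
 t35.21 [607.4  62.9 156.1] F [-2.4  0.5  8.4] w0.8
 t37.09 [ 506.3 -197.5  299.5] F [ 0.3  0.6 -0.5] w0.5
```

View pics/e7.png

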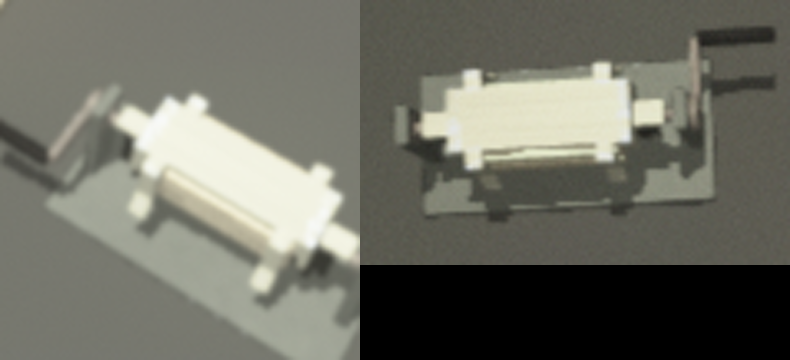

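The pin's top is at z 76.1 (expected 76 at the stop), it didn't yield to the push, and nothing moved between the two pictures. Handing in.

```bash
python3 - <<'E'
from h import *
print(workorder.sign_off());st()
E
```

```text
the job is handed in; nothing more can be done
None
the job is handed in; nothing more can be done
```

The job is done and handed in at about 37 s of the 64 s allowed. I capped the full tray with the white 56 x 110 mm tray, swung the crank over to its other stop, let go and moved the arm clear.

**Checks that passed:**
- **Cap:** Its top stood at 86.3 mm at the centre and 25 mm to either side (86 expected). It took presses of about 24 N there, and the pictures showed both catches over its ends.
- **Crank:** The pin's top is at 76.1 mm (76 expected at the stop), and it did not yield to a 12 N push. The stand looked the same in the pictures before and after that push.

**Not checked or in disagreement:**
- **Pucks and catches:** The pucks can't be seen under the closed trays. I didn't see the hooks snap directly; I inferred it from the heights, the forces and the cap staying on through the turn.
- **Camera estimates:** The two cameras differed by about 3 mm, and the pin and the tray rim put the stand about 3 mm apart in y. I averaged both.
- **Force and slip:** The tool force rose to about 34 N around 70° of the swing, below the limits. The stop came with the gripper about 4 mm lower than planned, probably because the pin slipped between the fingers.

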